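Clamp a cast housing with the torque-limiting clamp knob

ROBOT

A 6-joint arm with a two-finger parallel gripper is mounted at the origin on the work surface. World frame = base frame: x ahead of the robot, y to its left, z up, the work surface at z = 0. Lengths are in m, angles in rad, forces in N, time in s.
With the tool pointing down it reaches from about 0.35 to 0.975 m from the base axis. Payload 7.1 kg.
Tool frame: the origin (TCP) lies at the very end of the fingers, on their centre line; the grasp point (between the pads) lies manip.tcp_to_grasp behind it (manip.tcp_to_grasp is the distance from the TCP to the grasp point, in m); z points along the fingers, y is the line along which they close (so a half turn about z gives the same grasp; the last joint's range is limited). The gripper opens to 88 mm and grips with 3 to 60 N. Pads are 20 mm wide; open, the fingers measure 115 mm over their backs; the gripper's body (75 mm by 178 mm) begins 61 mm behind the grasp point.
Start: joints at [-1.283, 0.423, 1.63, -0, 1.089, -0.019], TCP at [0.189, -0.596, 0.223] pointing down, gripper open.
Joint ranges: [-3, 3], [-0.9, 2.11], [0.09, 2.58], [-1.31, 4.45], [0.11, 2.69], [-2.54, 2.54]. Speed limits (rad/s): [2.39, 2.39, 3.01, 3.14, 3.14, 3.14].

INTERFACE

Orientations are given as a unit quaternion [w, x, y, z].
In Python, from cell import manip gives the robot as it stands.
- The arm moves only by the tool drive_tool, never from a script. Its argument "motion" is a list that holds one entry, the list of rows, each a list of 5 numbers: the shift along the world's x, y, z in units of 0.02 m (1.0 is 0.02 m), then the turn about the world's z in units of 6 degrees (1.0 is 6 degrees), then the opening, from 0 (shut) to 1 (fully open). A call has 1 to 10 rows; each row shifts and turns the commanded pose from where the row before left it; what a row does not reach is not made up. A row lasts 1/12 s, in which the tool goes at most 41.7 mm and 7.16 degrees, less where a joint would pass 70% of its speed; a pose out of reach is approached as far as the arm can. A call with a number of a shift or a turn outside -1 to 1 is refused whole. A call with a gripper value outside its range is refused whole. The fingers move at their own pace and stop on an object; the grip force is fixed at half the most. Time passes only in rows, so rows that do not move let the fingers close. It gives the time, the measured TCP pose, the force, the opening and the grip force at its end, in the units of the state.
- manip.read_state(): the state, without advancing time (a new reading comes with each control period).
- manip.grab_frame(name): name is "scene" or "top"; returns a dict with "pixels" (420x560x3 uint8, blue, green, red), "range_z" (420x560 float32, m along the optical axis (not along the pixel's ray), 0 where there is no reading), "fx", "fy", "cx", "cy" (pixels), "R" (3x3) and "t" (3): a world point X has camera coordinates R X + t. Camera axes: x right, y down, z forward; pixel columns grow to the right and rows downward; lengths in m; the calibration is good to about 2 mm. A picture is of the moment at which its call begins.
- manip.job_done(): hands the job in; it is judged then, once.
Trained networks look in a picture, given as the dict that the camera call returned (one of the last four; its "shot" number tells which), for a name from the list of things; names that differ only in an ending like _2 or _b are one class to them, and where a whole thing is asked for, a point or a joint stands for the part that bears it (a point fixed in the world has none). Each returns a list of dicts, best first, with "conf" (0 to 1); they miss things now and then, are a little off and sometimes report something else, mostly with a low value. They report only what shows in the picture. A call takes as long as a camera call. They do not tell look-alikes from the thing itself.
- manip.find_in(picture, query): "xyz" ([x, y, z] in m, in world coordinates, good to about 4 mm: the middle of the surface that is visible of it).
The state is a dict: "t": time; "q": joint angles; "joint_velocities": joint speeds; "joint_torque": joint torques, N m; "position": TCP position; "tool_rot": TCP orientation; "ft_force": force on the tool from outside, world axes, zero at the start; "torque": the same for the moment, N m; "grip_width": opening from 0.0 (shut) to 1.0 (fully open); "grasp_force": force on a finger pad.
Only numpy, scipy, OpenCV 4.12 (cv2) and the standard library are available. Lean on these libraries where they do the work, as an engineer would, in place of code of your own. Each camera call takes 0.05 s, during which the arm holds its last target. There are 200 camera calls.

TASK

The cast housing already stands on its fixture. Swing the clamp arm clockwise over it until the arm is fully home against its stop, then turn the winged knob clockwise until its slip clutch clicks, so that the housing is clamped at the set torque. One click is enough and the fifth would wear the clutch; do not shift the housing or disturb the other things on the bench, and let go at the end.

Things in the scene. Friction and masses are not known exactly. Their poses are not given: they have to be found in the camera images.
- fixture: Fixture: dark steel base plate 290 x 190 x 15 mm fixed to the table (it does not move). Origin on the table directly under the place where the pad comes down when the arm is home; the housing stands centred here, on the plate's top (z 15 mm). Its vertical steel post (42 mm diameter, the arm's pivot) stands at x +110 mm, y 0 in this frame.
- swing (a joint): Clamp arm angle about the vertical post, rad: 0 = fully home against its stop, arm lying over the housing and pointing along the fixture's -x; grows counter-clockwise seen from above as it swings open (stop at 1.5). Stays where it is left; stiff, about 0.6 N m (3 to 4 N at the pin). The arm is a grey bar 34 mm wide, from 118 to 142 mm above the table.
- pin (a point): Handle pin of the arm: upright round steel pin, 18 mm diameter, from 142 to 220 mm above the table, at the arm's free end 190 mm from the post axis. The point is on the pin's axis, 15 mm below its top. The frame turns with the arm: its +x points at the post.
- wing (a point): Torque knob's grip, black plastic: upright straight wing 72 mm long (this frame's x), 20 mm thick (y), 177 to 217 mm above the table, on top of the knob's skirt. On the arm 110 mm from the post axis, 80 mm from the pin; vertical axis. The point is on the axis, 203 mm above the table, 14 mm below the wing's top. The frame turns with the knob; any start yaw.
- skirt (a point): Centre of the knob's round skirt, 70 mm diameter, 161 to 179 mm above the table (this point 170). Clockwise from above lowers the pad 4 mm per rad. Free running takes 0.1 to 0.3 N m; after the pad touches, its spring raises this over 1 to 2 rad to 0.5 to 0.6, where the clutch clicks: the torque falls at once to almost nothing, then builds again to the next click. 2.5 to 4.5 rad in all.
- knob (a joint): Angle (rad) by which the knob has slipped on its screw, clockwise positive: 0 at the start, below 0.3 while knob and screw turn together, past 0.38 as soon as the first click happens, each further click 0.785 more. Let go half tight, it may spring back a little. Turned back, the knob has up to 0.6 rad of free play, then unscrews the pad.
- pad: Pressure pad under the arm, rubber disc 42 mm diameter, 12 mm thick, straight below the knob; origin at the centre of its underside. Sprung (15 N per mm), driven down by the screw. At the start 3.5 to 8.5 mm above the height of the housing's top.
- housing: Loose cast housing, light grey, 0.6 to 1.3 kg: round flange 150 mm diameter and 13 mm thick with a tapering hub to 94 mm diameter at its flat top, 65 mm high in all. Origin at the centre of its underside. The pad presses on the middle of its flat top.
- wrench: Bystander: steel wrench lying on the table beside the fixture; origin on its underside, its x axis along the tool, handle to -x.
- screwdriver: Bystander: screwdriver lying beside the fixture; origin on its underside, its x axis along the tool, handle to -x.
- cover: Bystander: aluminium cover, 84 mm diameter, 26 mm high; origin at the centre of its underside.
- bottle: Bystander: white plastic bottle, 48 mm diameter, 120 mm tall; origin at the centre of its underside.
- flange: Bystander: smaller grey cast flange, 120 mm diameter, 55 mm high; origin at the centre of its underside.
- bracket: Bystander: steel angle bracket 90 x 50 mm, 56 mm high; origin at the centre of its underside.
Not all that is in view belongs to the job. Leave any orange or pink look-alike of the housing alone.

How it is judged:
On the way, in this order (a step that is already met when the one before it is completed fails the run):
1. the clamp arm is home against its stop, the clutch not yet clicked (value of joint swing below 0.05 rad and value of joint knob below 0.38 rad), for 0.2 s.
2. with the arm home, the clutch has clicked and the pad presses the housing (value of joint swing below 0.05 rad and value of joint knob above 0.38 rad and contact force between pad and housing above 15 N), for 0.2 s.
At the end, for the whole second after the job is handed in: The arm is home (within 0.05 rad of its stop), the clutch has clicked at least once and fewer than five times, the pad presses on the housing with more than 15 N, and the housing stands still within 12 mm of where it began (all of step 2 and value of joint knob below 3.5 rad and distance of housing from where it was at the start of the episode below 0.012 m and linear speed of housing below 0.01 m/s); the robot touches nothing.
It fails at once if the clutch is driven to its fifth click (value of joint knob above 3.5 rad).
It fails at once if the housing is shifted more than 15 mm (distance of housing from where it was at the start of the episode above 0.015 m).
It fails at once if a bystander is moved more than 30 mm (distance of any of wrench, screwdriver, cover, bottle, flange, bracket from where it was at the start of the episode above 0.03 m).
It also fails if it takes over 72 s, if anything falls off the work surface, if the arm or the gripper's body presses on something with over 40 N, if the wrist force passes 120 N, or if a joint passes its speed limit or range.

## Working session

There is one attempt and no reset: what is moved stays moved. The work goes in short steps, Python scripts to look and compute and a tool call to move; the robot and the scene stay as the last step left them, time stands still between calls to the robot, and variables do not carry over. Pictures are saved under pics/ and viewed, at most 10 in all, crops included, and the job is handed in when it is done.

Besides the shell and the picture viewer there is one more tool, called as name([rows], argument=value, ...), one row to a line, values as JSON. drive_tool: Moves the arm, as the interface text tells. Its arguments: {"type":"object","properties":{"motion":{"type":"array"}},"required":["motion"]}

```bash
mkdir -p pics; python3 - <<'E'
from cell import manip
import cv2,numpy as np
s=manip.read_state();print(s['t'],s['position'],s['tool_rot'],s['grip_width'],manip.tcp_to_grasp)
for n in("scene","top"):
    f=manip.grab_frame(n);cv2.imwrite(f"pics/{n}0.png",f["pixels"])
    print(n,f["t"],f["fx"])
    for k in("fixture","swing","pin","wing","skirt","pad","housing","bottle","flange","bracket","cover"):
        r=manip.find_in(f,k);print(k,[(np.round(a["xyz"],3).tolist(),round(a["conf"],2)) for a in r[:3]])
E
```

```text
0.0 [ 0.18862341 -0.59528632  0.22188586] [-7.54421435e-04  9.88256044e-01  1.52805141e-01 -1.01233143e-04] 1.0031341802091798 0.0187
scene [ 0.41415928 -0.10978794  1.55578901] 425.1714285094073
fixture [([0.68, 0.158, 0.012], 0.56)]
swing [([0.674, 0.074, 0.155], 0.8)]
pin [([0.67, 0.076, 0.154], 0.8)]
wing [([0.662, 0.057, 0.19], 0.96)]
skirt [([0.654, 0.06, 0.189], 0.96)]
pad [([0.657, 0.058, 0.189], 0.48)]
housing [([0.364, 0.167, 0.036], 0.98), ([0.598, 0.148, 0.058], 0.92), ([0.36, -0.034, 0.037], 0.8)]
bottle [([0.673, 0.328, 0.074], 0.64)]
flange [([0.399, 0.394, 0.019], 0.83)]
bracket [([0.358, -0.353, 0.008], 0.69)]
cover [([0.77, 0.016, 0.008], 0.66), ([0.361, -0.35, 0.004], 0.28)]
top [0.02052694 0.55848388 1.10450693] 411.2610058443029
fixture [([0.644, 0.115, 0.012], 0.83)]
swing [([0.653, 0.06, 0.154], 0.77)]
pin [([0.654, 0.059, 0.153], 0.8), ([0.577, 0.108, 0.047], 0.32)]
wing [([0.645, 0.043, 0.175], 0.84), ([0.644, 0.112, 0.01], 0.49)]
skirt [([0.643, 0.042, 0.18], 0.97)]
pad [([0.646, 0.044, 0.179], 0.19)]
housing [([0.337, -0.055, 0.035], 0.96), ([0.574, 0.11, 0.05], 0.76), ([0.341, 0.139, 0.039], 0.76)]
bottle [([0.644, 0.044, 0.175], 0.63), ([0.654, 0.305, 0.08], 0.54)]
flange [([0.378, 0.373, 0.01], 0.84), ([0.528, -0.046, 0.022], 0.54)]
bracket [([0.362, -0.353, 0.005], 0.82)]
cover [([0.756, -0.007, 0.009], 0.79)]
```

View pics/scene0.png

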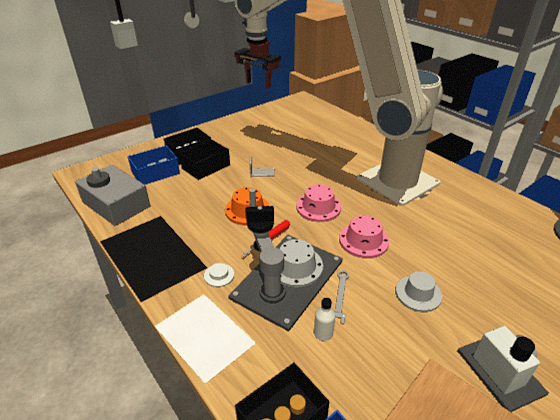

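View pics/top0.png

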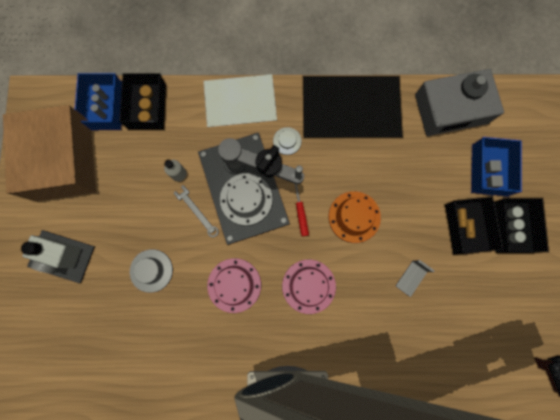

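The scene view shows the dark fixture at about (285,280), with the post near (272,270), the knob near (260,215) and the grey housing at (298,260). The top view shows the post at (229,150), the knob at (268,160), the pin at (298,175), the housing at (246,198), the cover at (287,140) and the screwdriver at (302,218). The two cameras disagree by about 20 mm, so I'll measure from depth.

```bash
cat > h.py <<'E'
from cell import manip
import cv2,numpy as np
def cloud(f):
    z=f["range_z"];v,u=np.mgrid[:z.shape[0],:z.shape[1]]
    P=np.stack([(u-f["cx"])/f["fx"]*z,(v-f["cy"])/f["fy"]*z,z],-1)
    X=(P-np.array(f["t"]))@np.array(f["R"]); X[z<=0]=np.nan
    return X
def inbox(X,lo,hi): return np.all((X>lo)&(X<hi),-1)
E
python3 - <<'E'
from h import *
for n in("scene","top"):
    f=manip.grab_frame(n);X=cloud(f)
    print(n,'cam',np.round(-np.array(f["R"]).T@f["t"],3))
    tb=X[inbox(X,[.2,-.3,-.1],[.9,.5,.006])];print('table z',np.median(tb[:,2]))
    for nm,a,b in(("pinwing",.19,.23),("mid",.146,.19),("arm",.12,.146),("htop",.07,.09)):
        m=inbox(X,[.4,-.2,a],[.85,.35,b]);p=X[m];v,u=np.nonzero(m)
        print(nm,len(p))
        if nm!="arm" and len(p):
            k,l,st,c=cv2.connectedComponentsWithStats(m.astype(np.uint8))
            for i in range(1,k):
                if st[i,4]>4:
                    q=X[l==i];print('  ',st[i,4],np.round(c[i]),np.round(q.mean(0),4),np.round(q.min(0),3),np.round(q.max(0),3))
    # fixture plate: dark, z~15mm
    g=f["pixels"].max(-1)
    m=inbox(X,[.42,-.1,.008],[.85,.35,.022])&(g<110)
    m=cv2.morphologyEx(m.astype(np.uint8),cv2.MORPH_OPEN,np.ones((3,3)))>0
    k,l,st,c=cv2.connectedComponentsWithStats(m.astype(np.uint8))
    r=cv2.minAreaRect(X[m][:,:2].astype(np.float32));print(r,np.round(cv2.boxPoints(r),3).tolist())
    cv2.imwrite(f"pics/{n}_crop.png",cv2.resize(f["pixels"][110:260,170:340] if n=="top" else f["pixels"][170:340,210:370],None,fx=4,fy=4,interpolation=cv2.INTER_CUBIC)[:600,:680])
E
```

```text
scene cam [1.129 0.749 0.876]
table z -0.0014933925454560927
pinwing 412
   71 [252. 194.] [ 0.6227 -0.0208  0.2069] [ 0.613 -0.035  0.19 ] [ 0.631 -0.014  0.22 ]
   341 [259. 212.] [0.6533 0.0549 0.2069] [0.618 0.024 0.19 ] [0.684 0.078 0.219]
mid 789
   48 [252. 203.] [ 0.6238 -0.0193  0.1794] [ 0.613 -0.03   0.167] [ 0.63  -0.014  0.19 ]
   375 [260. 225.] [0.6606 0.0659 0.1748] [0.622 0.037 0.146] [0.686 0.086 0.19 ]
   366 [271. 257.] [0.6923 0.1551 0.1518] [0.66  0.123 0.146] [0.72  0.182 0.156]
arm 415
htop 993
   691 [297. 252.] [0.5833 0.1239 0.0777] [0.536 0.071 0.07 ] [0.63  0.167 0.083]
   8 [256. 249.] [0.6685 0.0551 0.0871] [0.666 0.046 0.083] [0.671 0.065 0.09 ]
   86 [272. 281.] [0.6999 0.1654 0.0796] [0.68  0.147 0.07 ] [0.712 0.175 0.09 ]
   208 [324. 316.] [0.6704 0.3265 0.0802] [0.641 0.298 0.07 ] [0.686 0.343 0.09 ]
((0.6195881366729736, 0.1298900693655014), (0.29154568910598755, 0.19037599861621857), 18.0655517578125) [[0.45100000500679016, 0.17499999701976776], [0.5109999775886536, -0.006000000052154064], [0.7879999876022339, 0.08500000089406967], [0.7289999723
[... 375 characters left out ...]
163.] [0.643  0.0429 0.1793] [0.613 0.012 0.146] [0.681 0.08  0.19 ]
   28 [298. 176.] [ 0.6122 -0.0271  0.1706] [ 0.61  -0.036  0.149] [ 0.617 -0.02   0.19 ]
arm 594
htop 1135
   131 [174. 169.] [0.6537 0.3078 0.0812] [0.637 0.292 0.07 ] [0.68  0.339 0.09 ]
   12 [235. 164.] [0.6701 0.1412 0.077 ] [0.668 0.133 0.071] [0.675 0.15  0.086]
   969 [245. 196.] [0.5783 0.113  0.0807] [0.532 0.066 0.071] [0.626 0.163 0.088]
((0.6173438429832458, 0.12414881587028503), (0.289724737405777, 0.190524160861969), 18.46820068359375) [[0.44999998807907104, 0.16899999976158142], [0.5099999904632568, -0.012000000104308128], [0.7850000262260437, 0.07999999821186066], [0.7250000238418579, 0.25999999046325684]]
```

View pics/top_crop.png

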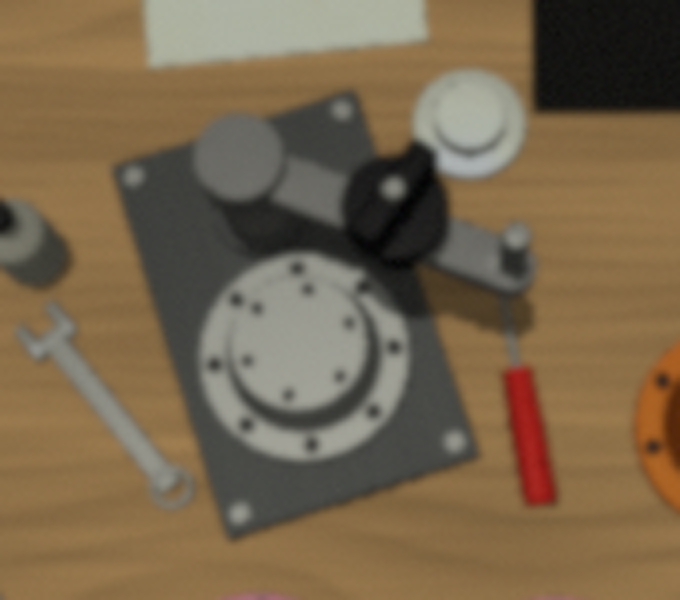

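The top crop shows the post at (238,157), the knob at (395,210) with its wing running from the upper right to the lower left, and the pin at (515,235). Both depth clouds agree to about 5 mm. That puts the post at (0.689,0.149), the pin at (0.620,-0.026) and the fixture yaw at 18.3°, so swing is about 0.88 rad. I'll move above the pin, with the fingers closing along the tangent.

drive_tool([
  [[0.77,1,0.75,0.3,1],[0.77,1,0.75,0.3,1],[0.77,1,0.75,0.3,1],[0.77,1,0.75,0.3,1],[0.77,1,0,0.3,1],[0.77,1,0,0.3,1],[0.77,1,0,0.3,1],[0.77,1,0,0.3,1],[0.77,1,0,0.3,1],[0.77,1,0,0.3,1]],
])

```text
t: 2.13
position: [0.3434, -0.3948, 0.2829]
tool_rot: [0.0, 0.952, 0.306, 0.0]
ft_force: [0.9, 0.2, -0.5]
grip_width: 1.003
grasp_force: 0.0
```

drive_tool([
  [[0.77,1,0,0.3,1],[0.77,1,0,0.3,1],[0.77,1,0,0.3,1],[0.77,1,0,0.3,1],[0.77,1,0,0.3,1],[0.77,1,0,0.3,1],[0.77,1,0,0.3,1],[0.77,1,0,0.3,1],[0.77,1,0,0.3,1],[0.77,1,0,0.3,1]],
])

```text
t: 2.97
position: [0.4974, -0.1947, 0.2828]
tool_rot: [0.0, 0.892, 0.451, 0.0]
ft_force: [-0.3, -0.3, 0.3]
grip_width: 1.0
grasp_force: 0.0
```

drive_tool([
  [[0.77,1,0,0.3,1],[0.77,1,0,0.3,1],[0.77,1,0,0.3,1],[0.77,1,0,0.3,1],[0.77,1,0,0.3,1],[0.77,1,0,0.3,1],[0.77,1,0,0.3,1],[0.77,1,0,0.3,1],[0,0.4,0,0,1],[0,0,0,0,1]],
])

```text
t: 3.8
position: [0.62, -0.0262, 0.2823]
tool_rot: [-0.0, 0.829, 0.56, -0.0]
ft_force: [-1.1, 0.6, -0.2]
grip_width: 1.0
grasp_force: 0.0
```

drive_tool([
  [[0,0,-1,0,1],[0,0,-1,0,1],[0,0,-1,0,1],[0,0,-1,0,1],[0,0,-0.8,0,1],[0,0,0,0,0],[0,0,0,0,0],[0,0,0,0,0],[0,0,0,0,0],[0,0,0,0,0]],
])

```text
t: 4.63
position: [0.6206, -0.0281, 0.1881]
tool_rot: [0.001, 0.829, 0.559, 0.001]
ft_force: [0.5, 1.4, 0.4]
grip_width: 0.659
grasp_force: 0.0
```

```bash
python3 - <<'E'
import numpy as np
from cell import manip
s=manip.read_state();print(s['position'],s['ft_force'],s['grip_width'],s['grasp_force'],s['q'])
c=np.array([.689,.149]);d=np.array(s['position'])[:2]-c
r=np.hypot(*d);a0=np.degrees(np.arctan2(d[1],d[0]));print(r,a0)
A=np.radians(np.linspace(a0,-161.7-1.5,25));P=c+.19*np.c_[np.cos(A),np.sin(A)]
print((np.diff(P,axis=0)/.02).round(2).tolist(), (np.degrees(A[1]-A[0])/6))
E
```

```text
[ 0.62061739 -0.02806069  0.18807342] [0.50122255 1.36375526 0.38641528] 0.6588048982564078 0.0 [-6.43195828e-02  4.56324887e-01  1.66620013e+00 -4.68315028e-05
  1.01687619e+00  3.20348933e-01]
0.18980692634905144 -111.11705940214493
[[-0.33, 0.14], [-0.33, 0.15], [-0.32, 0.16], [-0.32, 0.17], [-0.31, 0.18], [-0.3, 0.2], [-0.29, 0.21], [-0.29, 0.22], [-0.28, 0.23], [-0.27, 0.24], [-0.26, 0.25], [-0.25, 0.26], [-0.24, 0.27], [-0.23, 0.28], [-0.22, 0.29], [-0.21, 0.29], [-0.2, 0.3], [-0.18, 0.31], [-0.17, 0.32], [-0.16, 0.32], [-0.15, 0.33], [-0.14, 0.33], [-0.12, 0.34], [-0.11, 0.34]] -0.3616870874851053
```

drive_tool([
  [[0,0,0,0,0],[0,0,0,0,0],[0,0,0,0,0],[0,0,0,0,0],[0,0,0,0,0],[0,0,0,0,0],[0,0,0,0,0],[0,0,0,0,0]],
])

```text
t: 5.3
position: [0.6197, -0.0277, 0.1866]
tool_rot: [-0.0, 0.829, 0.559, -0.0]
ft_force: [-1.3, 0.6, 1.0]
grip_width: 0.198
grasp_force: 30.0
```

drive_tool([
  [[-0.33,0.14,0,-0.36,0],[-0.33,0.15,0,-0.36,0],[-0.32,0.16,0,-0.36,0],[-0.32,0.17,0,-0.36,0],[-0.31,0.18,0,-0.36,0],[-0.3,0.2,0,-0.36,0],[-0.29,0.21,0,-0.36,0],[-0.29,0.22,0,-0.36,0]],
])

```text
t: 5.97
position: [0.5706, 0.0005, 0.1866]
tool_rot: [0.001, 0.904, 0.427, 0.001]
ft_force: [2.6, -1.8, -2.4]
grip_width: 0.196
grasp_force: 30.0
```

drive_tool([
  [[-0.28,0.23,0,-0.36,0],[-0.27,0.24,0,-0.36,0],[-0.26,0.25,0,-0.36,0],[-0.25,0.26,0,-0.36,0],[-0.24,0.27,0,-0.36,0],[-0.23,0.28,0,-0.36,0],[-0.22,0.29,0,-0.36,0],[-0.21,0.29,0,-0.36,0]],
])

```text
t: 6.63
position: [0.5314, 0.0428, 0.1866]
tool_rot: [0.001, 0.958, 0.287, 0.001]
ft_force: [1.7, -2.2, -2.8]
grip_width: 0.202
grasp_force: 30.0
```

drive_tool([
  [[-0.2,0.3,0,-0.36,0],[-0.18,0.31,0,-0.36,0],[-0.17,0.32,0,-0.36,0],[-0.16,0.32,0,-0.36,0],[-0.15,0.33,0,-0.36,0]],
])

```text
t: 7.05
position: [0.514, 0.0744, 0.1866]
tool_rot: [0.0, 0.981, 0.195, 0.0]
ft_force: [1.4, -2.5, -1.2]
grip_width: 0.206
grasp_force: 30.0
```

drive_tool([
  [[-0.12,0.33,0,-0.36,0],[-0.1,0.3,0,-0.3,0],[-0.03,0.1,0,-0.1,0],[0,0,0,0,0]],
])

```text
t: 7.38
position: [0.5083, 0.0894, 0.1866]
tool_rot: [-0.0, 0.988, 0.157, -0.0]
ft_force: [-2.5, -1.1, 1.6]
grip_width: 0.197
grasp_force: 30.0
```

drive_tool([
  [[-0.04,0.12,0,0,0],[-0.04,0.12,0,0,0],[-0.04,0.12,0,0,0],[0,0,0,0,0]],
])

```text
t: 7.72
position: [0.5081, 0.0899, 0.1865]
tool_rot: [0.006, 0.987, 0.159, 0.001]
ft_force: [7.1, -38.4, -3.3]
grip_width: 0.204
grasp_force: 30.0
```

The tangential force rose to 38 N with the pin no longer moving, so the arm is against its stop. I'll relax the push, release and lift clear.

drive_tool([
  [[0.1,-0.3,0,0,0],[0,0,0,0,1],[0,0,0,0,1],[0,0,0,0,1],[0,0,0,0,1],[0,0,0,0,1],[0,0,0,0,1],[0,0,1,0,1],[0,0,1,0,1],[0,0,1,0,1]],
])

```text
t: 8.55
position: [0.508, 0.0907, 0.2471]
tool_rot: [-0.0, 0.988, 0.157, -0.001]
ft_force: [0.2, 0.5, 0.2]
grip_width: 0.844
grasp_force: 0.0
```

drive_tool([
  [[-0.5,-0.5,1,0,1],[-1,-1,1,0,1],[-1,-1,0,0,1],[-1,-1,0,0,1],[-1,-1,0,0,1],[-1,-1,0,0,1],[0,-1,0,0,1],[0,0,0,0,1]],
])

```text
t: 9.22
position: [0.3977, -0.0414, 0.287]
tool_rot: [0.0, 0.988, 0.156, 0.0]
ft_force: [1.5, -0.8, 0.6]
grip_width: 1.002
grasp_force: 0.0
```

```bash
python3 - <<'E'
from h import *
print(manip.read_state()['q'])
for n in("scene","top"):
    f=manip.grab_frame(n);X=cloud(f)
    if n=="top": cv2.imwrite("pics/top2.png",cv2.resize(f["pixels"][110:260,170:340],None,fx=4,fy=4,interpolation=cv2.INTER_CUBIC))
    m=inbox(X,[.42,-.1,.195],[.72,.25,.23])
    k,l,st,c=cv2.connectedComponentsWithStats(m.astype(np.uint8))
    for i in range(1,k):
        if st[i,4]>8:
            q=X[l==i];print(n,st[i,4],c[i].round(),q.min(0).round(3),q.max(0).round(3))
            r=cv2.minAreaRect(q[q[:,2]>np.percentile(q[:,2],30)][:,:2].astype(np.float32));print('  ',r)
            e,V=np.linalg.eigh(np.cov(q[:,:2].T));print('   pca yaw',np.degrees(np.arctan2(V[1,1],V[0,1])))
    for k in("wing","housing"):
        print(k,[(np.round(a["xyz"],3).tolist(),round(a["conf"],2)) for a in manip.find_in(f,k)[:3]])
E
```

```text
[-1.32862197e-01 -8.74585787e-03  2.02486714e+00 -7.78873924e-04
  1.12436801e+00  1.12475189e+00]
scene 65 [311. 198.] [0.504 0.081 0.195] [0.521 0.102 0.22 ]
   ((0.5109897255897522, 0.09160394221544266), (0.017750591039657593, 0.015813250094652176), 22.968358993530273)
   pca yaw 127.79224926213661
scene 273 [296. 215.] [0.574 0.082 0.195] [0.6   0.155 0.22 ]
   ((0.5870727300643921, 0.11839891225099564), (0.024222709238529205, 0.07241559773683548), 1.7687574625015259)
   pca yaw 97.43865583080974
wing [([0.596, 0.126, 0.188], 0.75)]
housing [([0.364, 0.168, 0.04], 0.92), ([0.602, 0.154, 0.04], 0.82), ([0.552, -0.165, 0.033], 0.65)]
top 290 [241. 184.] [0.572 0.076 0.195] [0.597 0.148 0.223]
   ((0.5847347974777222, 0.11268314719200134), (0.01948148012161255, 0.07015004754066467), 5.859228134155273)
   pca yaw 95.06053951068017
top 54 [251. 214.] [0.501 0.077 0.196] [0.516 0.093 0.225]
   ((0.5085560083389282, 0.08600307255983353), (0.014337618835270405, 0.014294903725385666), 1.2498607635498047)
   pca yaw 58.01568706360701
wing [([0.582, 0.111, 0.176], 0.71)]
housing [([0.564, 0.112, 0.021], 0.96), ([0.314, -0.059, 0.064], 0.9), ([0.535, -0.19, 0.068], 0.55)]
```

View pics/top2.png

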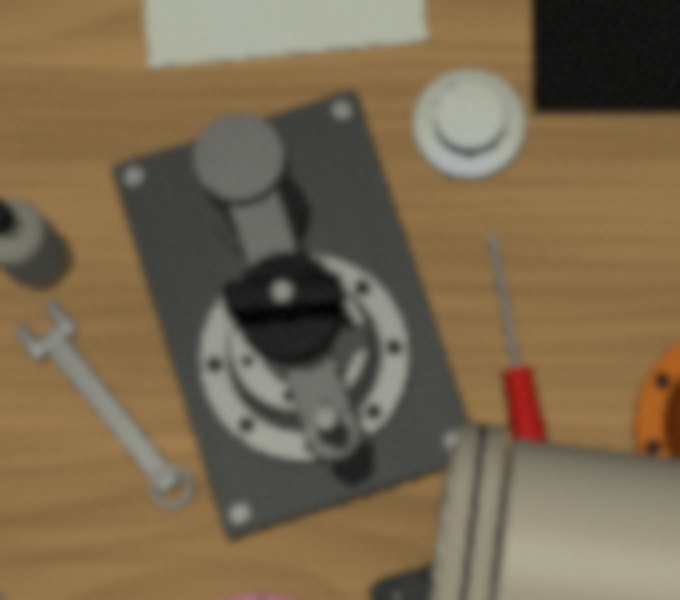

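The top view confirms the arm lies over the housing, with the knob at (285,305) and the pin at (325,415). The housing and the bystanders look unmoved. The wing is centred at about (0.585,0.1145) with yaw about 96°, so I'll approach it with the fingers closing along 6°.

drive_tool([
  [[0.72,0.6,0,1,1],[0.72,0.6,0,1,1],[0.72,0.6,0,1,1],[0.72,0.6,0,1,1],[0.72,0.6,0,1,1],[0.72,0.6,0,1,1],[0.72,0.6,0,1,1],[0.72,0.6,0,1,1],[0.72,0.6,0,1,1],[0.72,0.6,0,1,1]],
])

```text
t: 10.35
position: [0.543, 0.0821, 0.2862]
tool_rot: [-0.0, 0.775, 0.632, -0.0]
ft_force: [0.1, 0.4, -0.7]
grip_width: 1.002
grasp_force: 0.0
```

drive_tool([
  [[0.72,0.6,0,1,1],[0.72,0.6,0,1,1],[0.72,0.6,0,1,1],[0,0,0,0,1],[0,0,0,0,1]],
])

```text
t: 10.77
position: [0.5855, 0.1176, 0.2859]
tool_rot: [-0.0, 0.669, 0.743, -0.001]
ft_force: [-0.8, -0.4, 0.3]
grip_width: 1.0
grasp_force: 0.0
```

drive_tool([
  [[0,-0.15,-1,0,1],[0,0,-1,0,1],[0,0,-1,0,1],[0,0,-1,0,1],[0,0,-1,0,1],[0,0,0,0,0],[0,0,0,0,0],[0,0,0,0,0],[0,0,0,0,0],[0,0,0,0,0]],
])

```text
t: 11.6
position: [0.5863, 0.1135, 0.1882]
tool_rot: [0.001, 0.669, 0.743, 0.001]
ft_force: [0.6, 0.4, -0.6]
grip_width: 0.652
grasp_force: 0.0
```

drive_tool([
  [[0,0,0,0,0],[0,0,0,0,0],[0,0,0,0,0],[0,0,0,0,0],[0,0,0,0,0],[0,0,0,0,0],[0,0,0,0,0],[0,0,0,0,0]],
])

```text
t: 12.27
position: [0.5853, 0.1133, 0.1867]
tool_rot: [-0.0, 0.669, 0.744, -0.0]
ft_force: [-1.4, -1.1, 2.2]
grip_width: 0.228
grasp_force: 30.0
```

```bash
cat > s.py <<'E'
from cell import manip
import numpy as np
s=manip.read_state();print(round(s['t'],2),*[np.round(s[k],3) for k in('position','tool_rot','ft_force','torque','grip_width','q')])
E
python3 s.py
```

```text
12.27 [0.585 0.113 0.187] [-0.     0.669  0.744 -0.   ] [-1.409 -1.061  2.237] [-0.092  0.306  0.058] 0.228 [ 0.171  0.424  1.723 -0.     0.995  0.066]
```

The wing is gripped, with the opening at about 20 mm. I'll turn it 48° clockwise, then regrasp a half turn round so the last joint has range for the rest.

drive_tool([
  [[0,0,0,-1,0],[0,0,0,-1,0],[0,0,0,-1,0],[0,0,0,-1,0],[0,0,0,-1,0],[0,0,0,-1,0],[0,0,0,-1,0],[0,0,0,-1,0]],
])

```text
t: 12.93
position: [0.5846, 0.1134, 0.1866]
tool_rot: [-0.0, 0.914, 0.405, -0.001]
ft_force: [-4.8, 0.1, 4.3]
grip_width: 0.229
grasp_force: 30.0
```

```bash
python3 s.py
```

```text
12.93 [0.585 0.113 0.187] [-0.     0.914  0.405 -0.001] [-4.781  0.146  4.297] [0.071 0.78  0.31 ] 0.229 [0.172 0.424 1.723 0.    0.996 0.908]
```

drive_tool([
  [[0,0,0,0,0.75],[0,0,0,0,0.75],[0,0,0,0,0.75],[0,0,0,0,0.75],[0,0,0,0,0.75],[0,0,1,0,0.75],[0,0,1,0,0.75],[0,0,1,0,0.75],[0,0,0,0,0.75]],
])

```text
t: 13.68
position: [0.5879, 0.1138, 0.2506]
tool_rot: [0.001, 0.913, 0.408, 0.003]
ft_force: [-0.3, 0.5, -0.2]
grip_width: 0.749
grasp_force: 0.0
```

```bash
python3 s.py
```

```text
13.68 [0.588 0.114 0.251] [0.001 0.913 0.408 0.003] [-0.262  0.498 -0.171] [-0.002 -0.022 -0.01 ] 0.749 [ 0.171  0.351  1.67  -0.     1.114  0.902]
```

drive_tool([
  [[0,0,0,1,0.75],[0,0,0,1,0.75],[0,0,0,1,0.75],[0,0,0,1,0.75],[0,0,0,1,0.75],[0,0,0,1,0.75],[0,0,0,1,0.75],[0,0,0,1,0.75],[0,0,0,1,0.75],[0,0,0,1,0.75]],
])

```text
t: 14.52
position: [0.5853, 0.1133, 0.2456]
tool_rot: [-0.0, 0.585, 0.811, -0.0]
ft_force: [-0.5, 0.3, -0.5]
grip_width: 0.747
grasp_force: 0.0
```

drive_tool([
  [[0,0,0,1,0.75],[0,0,0,1,0.75],[0,0,0,1,0.75],[0,0,0,1,0.75],[0,0,0,1,0.75],[0,0,0,1,0.75],[0,0,0,1,0.75],[0,0,0,1,0.75],[0,0,0,1,0.75],[0,0,0,1,0.75]],
])

```text
t: 15.35
position: [0.5853, 0.1133, 0.2457]
tool_rot: [-0.0, 0.101, 0.995, -0.0]
ft_force: [1.1, -0.1, -0.0]
grip_width: 0.749
grasp_force: 0.0
```

drive_tool([
  [[0,0,0,1,0.75],[0,0,0,1,0.75],[0,0,0,1,0.75],[0,0,0,1,0.75],[0,0,0,1,0.75],[0,0,0,1,0.75],[0,0,0,1,0.75],[0,0,0,1,0.75],[0,0,0,1,0.75],[0,0,0,1,0.75]],
])

```text
t: 16.18
position: [0.5853, 0.1133, 0.2457]
tool_rot: [-0.0, -0.41, 0.912, 0.0]
ft_force: [1.1, 0.2, -0.2]
grip_width: 0.75
grasp_force: 0.0
```

```bash
python3 s.py
```

```text
16.18 [0.585 0.113 0.246] [-0.    -0.41   0.912  0.   ] [ 1.134  0.21  -0.157] [ 0.104 -0.114 -0.005] 0.75 [ 0.171  0.356  1.675 -0.     1.111 -2.244]
```

drive_tool([
  [[0,0,-1,0,0.75],[0,0,-1,0,0.75],[0,0,-0.95,0,0.75],[0,0,0,0,0],[0,0,0,0,0],[0,0,0,0,0],[0,0,0,0,0],[0,0,0,0,0],[0,0,0,0,0],[0,0,0,0,0]],
])

```text
t: 17.02
position: [0.5859, 0.1135, 0.1884]
tool_rot: [0.001, -0.407, 0.913, -0.0]
ft_force: [-3.2, 3.7, 3.1]
grip_width: 0.259
grasp_force: 2.4
```

drive_tool([
  [[0,0,0,0,0],[0,0,0,0,0],[0,0,0,0,0],[0,0,0,0,0]],
])

```text
t: 17.35
position: [0.5855, 0.114, 0.1883]
tool_rot: [0.0, -0.407, 0.913, 0.0]
ft_force: [-3.1, 3.9, 6.7]
grip_width: 0.228
grasp_force: 29.7
```

```bash
python3 s.py
```

```text
17.35 [0.586 0.114 0.188] [ 0.    -0.407  0.913  0.   ] [-3.1    3.862  6.65 ] [ 0.916  0.594 -0.012] 0.228 [ 1.720e-01  4.220e-01  1.721e+00  1.000e-03  9.970e-01 -2.238e+00]
```

drive_tool([
  [[0,0,0,-1,0],[0,0,0,-1,0],[0,0,0,-1,0],[0,0,0,-1,0],[0,0,0,-1,0],[0,0,0,-1,0],[0,0,0,-1,0],[0,0,0,-1,0]],
])

```text
t: 18.02
position: [0.5857, 0.1137, 0.1884]
tool_rot: [0.0, 0.002, 1.0, 0.0]
ft_force: [-2.7, 2.7, 5.9]
grip_width: 0.229
grasp_force: 29.9
```

```bash
python3 s.py
```

```text
18.02 [0.586 0.114 0.188] [0.    0.002 1.    0.   ] [-2.686  2.68   5.902] [0.368 0.41  0.367] 0.229 [ 0.172  0.422  1.721  0.     0.997 -1.396]
```

drive_tool([
  [[0,0,0,-1,0],[0,0,0,-1,0],[0,0,0,-1,0]],
])

```text
t: 18.27
position: [0.5856, 0.1136, 0.1884]
tool_rot: [0.0, 0.158, 0.987, 0.0]
ft_force: [-2.5, 1.3, 6.5]
grip_width: 0.23
grasp_force: 29.9
```

```bash
python3 s.py
```

```text
18.27 [0.586 0.114 0.188] [0.    0.158 0.987 0.   ] [-2.517  1.32   6.503] [0.271 0.423 0.436] 0.23 [ 0.172  0.422  1.721 -0.     0.997 -1.082]
```

drive_tool([
  [[0,0,0,-1,0],[0,0,0,-1,0]],
])

```text
t: 18.43
position: [0.5856, 0.1135, 0.1884]
tool_rot: [0.0, 0.26, 0.966, -0.0]
ft_force: [-3.6, 1.3, 6.8]
grip_width: 0.229
grasp_force: 30.0
```

```bash
python3 s.py
```

```text
18.43 [0.586 0.114 0.188] [ 0.     0.26   0.966 -0.   ] [-3.563  1.261  6.788] [0.216 0.504 0.493] 0.229 [ 0.172  0.422  1.721 -0.     0.998 -0.872]
```

drive_tool([
  [[0,0,0,-1,0],[0,0,0,-1,0]],
])

```text
t: 18.6
position: [0.5855, 0.1135, 0.1884]
tool_rot: [0.0, 0.36, 0.933, -0.0]
ft_force: [-3.1, 1.1, 7.6]
grip_width: 0.23
grasp_force: 30.1
```

```bash
python3 s.py
```

```text
18.6 [0.586 0.113 0.188] [ 0.     0.36   0.933 -0.   ] [-3.124  1.118  7.631] [0.211 0.532 0.516] 0.23 [ 0.172  0.422  1.721 -0.     0.998 -0.663]
```

The torque is building as the pad meets the housing: 0.37, 0.44, 0.49, then 0.52 N m. From here I'll turn in single rows.

drive_tool([
  [[0,0,0,-1,0]],
])

```text
t: 18.68
position: [0.5855, 0.1135, 0.1884]
tool_rot: [0.0, 0.408, 0.913, -0.0]
ft_force: [-3.2, 1.6, 6.8]
grip_width: 0.23
grasp_force: 30.1
```

```bash
python3 s.py
```

```text
18.68 [0.585 0.113 0.188] [ 0.     0.408  0.913 -0.   ] [-3.16   1.616  6.798] [0.199 0.594 0.508] 0.23 [ 0.172  0.422  1.721 -0.     0.998 -0.558]
```

drive_tool([
  [[0,0,0,-1,0]],
])

```text
t: 18.77
position: [0.5855, 0.1134, 0.1884]
tool_rot: [0.0, 0.455, 0.89, -0.0]
ft_force: [-2.6, 0.1, 6.9]
grip_width: 0.23
grasp_force: 30.1
```

```bash
python3 s.py
```

```text
18.77 [0.585 0.113 0.188] [ 0.     0.455  0.89  -0.   ] [-2.639  0.141  6.878] [0.151 0.628 0.579] 0.23 [ 0.172  0.422  1.721 -0.     0.998 -0.454]
```

drive_tool([
  [[0,0,0,-1,0]],
])

```text
t: 18.85
position: [0.5854, 0.1134, 0.1884]
tool_rot: [0.0, 0.501, 0.865, -0.0]
ft_force: [-3.8, 1.1, 7.4]
grip_width: 0.229
grasp_force: 30.2
```

```bash
python3 s.py
```

```text
18.85 [0.585 0.113 0.188] [ 0.     0.501  0.865 -0.   ] [-3.759  1.052  7.379] [0.128 0.66  0.555] 0.229 [ 0.172  0.422  1.722 -0.     0.998 -0.349]
```

drive_tool([
  [[0,0,0,-1,0]],
])

```text
t: 18.93
position: [0.5854, 0.1134, 0.1884]
tool_rot: [0.0, 0.546, 0.838, -0.0]
ft_force: [-4.5, 0.7, 7.8]
grip_width: 0.229
grasp_force: 30.2
```

```bash
python3 s.py
```

```text
18.93 [0.585 0.113 0.188] [ 0.     0.546  0.838 -0.   ] [-4.547  0.73   7.751] [0.133 0.674 0.617] 0.229 [ 0.172  0.422  1.722 -0.     0.998 -0.244]
```

drive_tool([
  [[0,0,0,-1,0]],
])

```text
t: 19.02
position: [0.5853, 0.1134, 0.1884]
tool_rot: [0.0, 0.589, 0.808, -0.0]
ft_force: [-4.0, 0.5, 7.6]
grip_width: 0.23
grasp_force: 30.3
```

```bash
python3 s.py
```

```text
19.02 [0.585 0.113 0.188] [ 0.     0.589  0.808 -0.   ] [-4.042  0.532  7.579] [0.138 0.727 0.613] 0.23 [ 1.720e-01  4.220e-01  1.722e+00 -1.000e-03  9.980e-01 -1.400e-01]
```

drive_tool([
  [[0,0,0,-1,0]],
])

```text
t: 19.1
position: [0.5853, 0.1134, 0.1884]
tool_rot: [0.0, 0.63, 0.776, -0.0]
ft_force: [-5.4, 1.4, 8.0]
grip_width: 0.23
grasp_force: 30.3
```

```bash
python3 s.py
```

```text
19.1 [0.585 0.113 0.188] [ 0.     0.63   0.776 -0.   ] [-5.362  1.447  7.999] [0.15  0.725 0.632] 0.23 [ 1.720e-01  4.220e-01  1.722e+00 -1.000e-03  9.980e-01 -3.500e-02]
```

drive_tool([
  [[0,0,0,-1,0]],
])

```text
t: 19.18
position: [0.5853, 0.1134, 0.1884]
tool_rot: [0.0, 0.67, 0.742, -0.0]
ft_force: [-4.6, 0.7, 7.6]
grip_width: 0.228
grasp_force: 30.3
```

```bash
python3 s.py
```

```text
19.18 [0.585 0.113 0.188] [ 0.     0.67   0.742 -0.   ] [-4.607  0.659  7.554] [0.145 0.76  0.657] 0.228 [ 0.172  0.422  1.722 -0.     0.998  0.07 ]
```

drive_tool([
  [[0,0,0,-1,0]],
])

```text
t: 19.27
position: [0.5852, 0.1134, 0.1884]
tool_rot: [-0.0, 0.708, 0.706, -0.0]
ft_force: [-5.2, 1.2, 8.7]
grip_width: 0.232
grasp_force: 30.4
```

```bash
python3 s.py
```

```text
19.27 [0.585 0.113 0.188] [-0.     0.708  0.706 -0.   ] [-5.173  1.248  8.748] [0.202 0.875 0.676] 0.232 [ 0.172  0.422  1.722 -0.     0.998  0.174]
```

drive_tool([
  [[0,0,0,-1,0]],
])

```text
t: 19.35
position: [0.5852, 0.1135, 0.1884]
tool_rot: [-0.0, 0.744, 0.668, -0.0]
ft_force: [-5.3, 0.3, 8.6]
grip_width: 0.235
grasp_force: 30.4
```

```bash
python3 s.py
```

```text
19.35 [0.585 0.113 0.188] [-0.     0.744  0.668 -0.   ] [-5.323  0.303  8.571] [0.217 0.839 0.73 ] 0.235 [ 0.172  0.422  1.722 -0.     0.998  0.279]
```

drive_tool([
  [[0,0,0,-0.7,0]],
])

```text
t: 19.43
position: [0.5852, 0.1135, 0.1884]
tool_rot: [-0.0, 0.768, 0.64, -0.0]
ft_force: [-5.1, 0.7, 9.0]
grip_width: 0.231
grasp_force: 30.5
```

```bash
python3 s.py
```

```text
19.43 [0.585 0.113 0.188] [-0.     0.768  0.64  -0.   ] [-5.137  0.718  9.002] [0.199 0.831 0.725] 0.231 [ 0.172  0.422  1.722 -0.     0.998  0.353]
```

drive_tool([
  [[0,0,0,-0.7,0]],
])

```text
t: 19.52
position: [0.5851, 0.1135, 0.1884]
tool_rot: [-0.0, 0.79, 0.612, -0.0]
ft_force: [-4.2, 0.2, 8.7]
grip_width: 0.231
grasp_force: 30.5
```

```bash
python3 s.py
```

```text
19.52 [0.585 0.113 0.188] [-0.     0.79   0.612 -0.   ] [-4.22   0.217  8.738] [0.236 0.88  0.732] 0.231 [ 0.172  0.422  1.722 -0.     0.998  0.424]
```

drive_tool([
  [[0,0,0,-1,0]],
])

```text
t: 19.6
position: [0.5852, 0.1134, 0.1884]
tool_rot: [0.0, 0.821, 0.57, -0.0]
ft_force: [-4.3, -2.8, 6.5]
grip_width: 0.223
grasp_force: 30.0
```

```bash
python3 s.py
```

```text
19.6 [0.585 0.113 0.188] [ 0.     0.821  0.57  -0.   ] [-4.3   -2.781  6.544] [-0.323  0.845 -0.012] 0.223 [ 1.720e-01  4.220e-01  1.722e+00 -1.000e-03  9.980e-01  5.290e-01]
```

drive_tool([
  [[0,0,0,-1,0]],
])

```text
t: 19.68
position: [0.5851, 0.1133, 0.1884]
tool_rot: [-0.0, 0.851, 0.525, -0.0]
ft_force: [-5.1, 0.1, 9.0]
grip_width: 0.224
grasp_force: 30.0
```

```bash
python3 s.py
```

```text
19.68 [0.585 0.113 0.188] [-0.     0.851  0.525 -0.   ] [-5.116  0.133  9.   ] [0.004 0.881 0.038] 0.224 [ 0.171  0.422  1.722 -0.     0.998  0.636]
```

drive_tool([
  [[0,0,0,-1,0]],
])

```text
t: 19.77
position: [0.585, 0.1133, 0.1884]
tool_rot: [-0.0, 0.877, 0.48, -0.0]
ft_force: [-5.0, -0.5, 8.2]
grip_width: 0.228
grasp_force: 30.0
```

```bash
python3 s.py
```

```text
19.77 [0.585 0.113 0.188] [-0.     0.877  0.48  -0.   ] [-4.95  -0.533  8.193] [0.045 0.99  0.391] 0.228 [ 0.171  0.422  1.722 -0.     0.999  0.741]
```

The click was clear: the torque dropped from 0.73 to about 0, then began building again. I'll hold briefly, release and retreat upward.

drive_tool([
  [[0,0,0,0,0],[0,0,0,0,0],[0,0,0,0,0],[0,0,0,0,0.8],[0,0,0,0,0.8],[0,0,0,0,0.8],[0,0,0,0,0.8],[0,0,0,0,0.8],[0,0,0,0,0.8],[0,0,0,0,0.8]],
])

```text
t: 20.6
position: [0.5856, 0.1134, 0.1876]
tool_rot: [0.0, 0.876, 0.482, -0.0]
ft_force: [0.4, 0.6, 0.5]
grip_width: 0.716
grasp_force: 0.0
```

drive_tool([
  [[0,0,1,0,0.8],[0,0,1,0,0.8],[0,0,1,0,0.8],[0,0,1,0,0.8],[0,0,1,0,0.8],[-1,-1,0,0,0.8],[-1,-1,0,0,0.8],[-1,-1,0,0,0.8],[-1,-1,0,0,0.8],[-1,-1,0,0,0.8]],
])

```text
t: 21.43
position: [0.4845, 0.0127, 0.2877]
tool_rot: [0.0, 0.876, 0.482, 0.0]
ft_force: [0.7, -0.9, -0.7]
grip_width: 0.801
grasp_force: 0.0
```

drive_tool([
  [[-1,-1,0,0,0.8],[-1,-1,0,0,0.8],[-1,-1,0,0,0.8],[0,-1,0,0,0.8],[0,0,0,0,0.8],[0,0,0,0,0.8]],
])

```text
t: 21.93
position: [0.4257, -0.0671, 0.288]
tool_rot: [0.0, 0.877, 0.481, 0.0]
ft_force: [0.3, 0.8, 0.2]
grip_width: 0.802
grasp_force: 0.0
```

```bash
python3 s.py; python3 - <<'E'
from h import *
f=manip.grab_frame("top");X=cloud(f)
cv2.imwrite("pics/top3.png",cv2.resize(f["pixels"][110:260,170:340],None,fx=4,fy=4,interpolation=cv2.INTER_CUBIC))
m=inbox(X,[.49,.05,.195],[.72,.25,.23]);k,l,st,c=cv2.connectedComponentsWithStats(m.astype(np.uint8))
for i in range(1,k):
    if st[i,4]>8: q=X[l==i];print(st[i,4],q.min(0).round(3),q.max(0).round(3),cv2.minAreaRect(q[:,:2].astype(np.float32)))
E
```

```text
21.93 [ 0.426 -0.067  0.288] [0.    0.877 0.481 0.   ] [0.255 0.848 0.199] [0.011 0.001 0.044] 0.802 [-0.184  0.045  1.968  0.     1.128  0.383]
285 [0.569 0.075 0.195] [0.6   0.148 0.222] ((0.5844129920005798, 0.11197812855243683), (0.07252386212348938, 0.0203787162899971), 77.74884033203125)
53 [0.501 0.077 0.196] [0.516 0.093 0.224] ((0.5084642767906189, 0.08490855246782303), (0.01658746786415577, 0.014953957870602608), 86.31612396240234)
```

View pics/top3.png

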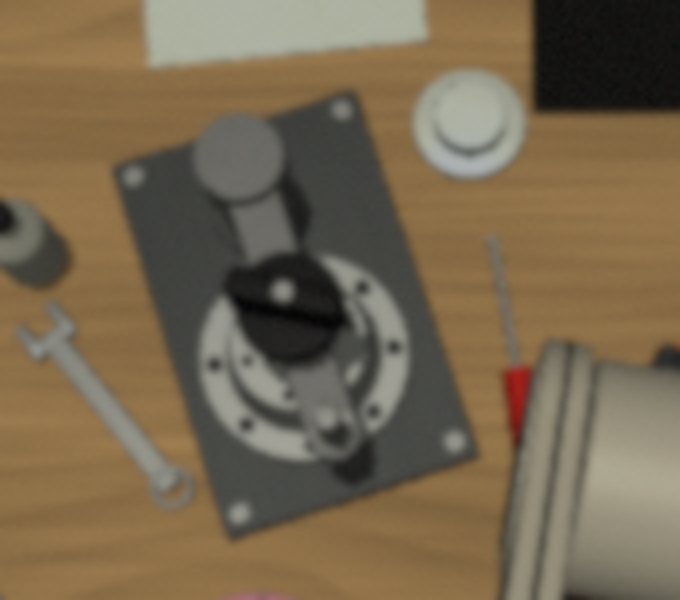

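The top view shows the arm still home, with the housing and bystanders in place. After release the wing sprang back about 0.35 rad, from 57° to 78°. I turned only about 0.2 rad past the click, so the slip may have dropped near the 0.38 threshold. I'll regrip, read the torque on the way, and add one more click for margin, which is well below five.

drive_tool([
  [[0.8,0.9,0,0.34,0.8],[0.8,0.9,0,0.34,0.8],[0.8,0.9,0,0.34,0.8],[0.8,0.9,0,0.34,0.8],[0.8,0.9,0,0.34,0.8],[0.8,0.9,0,0.34,0.8],[0.8,0.9,0,0.34,0.8],[0.8,0.9,0,0.34,0.8],[0.8,0.9,0,0.34,0.8],[0,0,0,0,0.8]],
])

```text
t: 22.82
position: [0.572, 0.0996, 0.2872]
tool_rot: [-0.0, 0.786, 0.618, 0.001]
ft_force: [-0.1, -0.6, 2.3]
grip_width: 0.799
grasp_force: 0.0
```

drive_tool([
  [[0.8,0.9,0,0.34,0.8],[0,0,0,0,0.8],[0,0,0,0,0.8]],
])

```text
t: 23.07
position: [0.5853, 0.1144, 0.2871]
tool_rot: [-0.0, 0.777, 0.63, -0.0]
ft_force: [-0.1, -0.5, 0.7]
grip_width: 0.803
grasp_force: 0.0
```

drive_tool([
  [[0,0,-1,0,0.8],[0,0,-1,0,0.8],[0,0,-1,0,0.8],[0,0,-1,0,0.8],[0,0,-0.95,0,0.8],[0,0,0,0,0],[0,0,0,0,0],[0,0,0,0,0],[0,0,0,0,0],[0,0,0,0,0]],
])

```text
t: 23.9
position: [0.5863, 0.1134, 0.1901]
tool_rot: [0.001, 0.777, 0.63, 0.001]
ft_force: [0.1, 0.3, -0.3]
grip_width: 0.459
grasp_force: 0.0
```

drive_tool([
  [[0,0,0,0,0],[0,0,0,0,0],[0,0,0,0,0],[0,0,0,0,0],[0,0,0,0,0],[0,0,0,0,0]],
])

```text
t: 24.4
position: [0.5853, 0.1135, 0.1891]
tool_rot: [-0.0, 0.777, 0.63, -0.0]
ft_force: [-3.6, 0.9, 6.4]
grip_width: 0.229
grasp_force: 30.0
```

```bash
python3 s.py
```

```text
24.4 [0.585 0.114 0.189] [-0.     0.777  0.63  -0.   ] [-3.618  0.879  6.416] [0.04  0.524 0.018] 0.229 [0.172 0.421 1.721 0.    1.    0.38 ]
```

drive_tool([
  [[0,0,0,-1,0],[0,0,0,-1,0]],
])

```text
t: 24.57
position: [0.5851, 0.1135, 0.1891]
tool_rot: [-0.0, 0.839, 0.544, -0.0]
ft_force: [-4.1, -0.0, 7.3]
grip_width: 0.228
grasp_force: 30.1
```

```bash
python3 s.py
```

```text
24.57 [0.585 0.113 0.189] [-0.     0.839  0.544 -0.   ] [-4.056 -0.034  7.263] [0.044 0.694 0.582] 0.228 [ 0.172  0.421  1.721 -0.     1.     0.593]
```

drive_tool([
  [[0,0,0,-1,0],[0,0,0,-1,0]],
])

```text
t: 24.73
position: [0.5851, 0.1135, 0.1891]
tool_rot: [-0.0, 0.892, 0.453, -0.0]
ft_force: [-4.3, 0.7, 6.4]
grip_width: 0.228
grasp_force: 30.2
```

```bash
python3 s.py
```

```text
24.73 [0.585 0.114 0.189] [-0.     0.892  0.453 -0.   ] [-4.277  0.661  6.354] [0.037 0.726 0.602] 0.228 [ 0.172  0.421  1.721 -0.     1.     0.803]
```

drive_tool([
  [[0,0,0,-1,0]],
])

```text
t: 24.82
position: [0.585, 0.1136, 0.1891]
tool_rot: [-0.0, 0.914, 0.406, -0.0]
ft_force: [-4.5, 1.8, 6.4]
grip_width: 0.23
grasp_force: 30.2
```

```bash
python3 s.py
```

```text
24.82 [0.585 0.114 0.189] [-0.     0.914  0.406 -0.   ] [-4.54   1.806  6.373] [0.064 0.766 0.615] 0.23 [ 0.172  0.421  1.721 -0.     1.     0.908]
```

drive_tool([
  [[0,0,0,-1,0]],
])

```text
t: 24.9
position: [0.585, 0.1136, 0.1891]
tool_rot: [-0.0, 0.934, 0.357, -0.0]
ft_force: [-4.6, 1.1, 7.7]
grip_width: 0.228
grasp_force: 30.2
```

```bash
python3 s.py
```

```text
24.9 [0.585 0.114 0.189] [-0.     0.934  0.357 -0.   ] [-4.644  1.095  7.653] [0.12  0.808 0.665] 0.228 [ 0.172  0.421  1.721 -0.     1.     1.012]
```

drive_tool([
  [[0,0,0,-1,0]],
])

```text
t: 24.98
position: [0.585, 0.1136, 0.1891]
tool_rot: [-0.0, 0.951, 0.308, -0.0]
ft_force: [-5.2, 2.0, 6.0]
grip_width: 0.226
grasp_force: 30.2
```

```bash
python3 s.py
```

```text
24.98 [0.585 0.114 0.189] [-0.     0.951  0.308 -0.   ] [-5.207  2.012  6.024] [0.131 0.813 0.721] 0.226 [ 0.172  0.421  1.721 -0.     1.     1.117]
```

drive_tool([
  [[0,0,0,-0.7,0]],
])

```text
t: 25.07
position: [0.585, 0.1136, 0.1891]
tool_rot: [-0.0, 0.962, 0.273, -0.001]
ft_force: [-4.1, 1.3, 6.4]
grip_width: 0.228
grasp_force: 30.3
```

```bash
python3 s.py
```

```text
25.07 [0.585 0.114 0.189] [-0.     0.962  0.273 -0.001] [-4.145  1.296  6.413] [0.134 0.824 0.697] 0.228 [ 0.172  0.421  1.721 -0.     1.     1.19 ]
```

drive_tool([
  [[0,0,0,-0.7,0]],
])

```text
t: 25.15
position: [0.585, 0.1137, 0.1891]
tool_rot: [-0.0, 0.971, 0.238, -0.001]
ft_force: [-4.8, 1.5, 6.8]
grip_width: 0.228
grasp_force: 30.3
```

```bash
python3 s.py
```

```text
25.15 [0.585 0.114 0.189] [-0.     0.971  0.238 -0.001] [-4.846  1.475  6.846] [0.172 0.838 0.729] 0.228 [ 0.172  0.421  1.721 -0.     1.     1.262]
```

drive_tool([
  [[0,0,0,-0.7,0]],
])

```text
t: 25.23
position: [0.5849, 0.1137, 0.1891]
tool_rot: [-0.0, 0.979, 0.202, -0.001]
ft_force: [-4.8, 1.9, 6.6]
grip_width: 0.226
grasp_force: 30.3
```

```bash
python3 s.py
```

```text
25.23 [0.585 0.114 0.189] [-0.     0.979  0.202 -0.001] [-4.832  1.883  6.62 ] [0.166 0.837 0.725] 0.226 [ 0.172  0.421  1.721 -0.     1.     1.335]
```

drive_tool([
  [[0,0,0,-0.7,0]],
])

```text
t: 25.32
position: [0.5849, 0.1137, 0.1891]
tool_rot: [-0.0, 0.986, 0.166, -0.001]
ft_force: [-4.8, 1.8, 6.4]
grip_width: 0.224
grasp_force: 30.3
```

```bash
python3 s.py
```

```text
25.32 [0.585 0.114 0.189] [-0.     0.986  0.166 -0.001] [-4.844  1.819  6.447] [0.204 0.874 0.778] 0.224 [0.172 0.421 1.721 0.    1.    1.408]
```

drive_tool([
  [[0,0,0,-0.7,0]],
])

```text
t: 25.4
position: [0.5849, 0.1138, 0.1891]
tool_rot: [-0.0, 0.991, 0.13, -0.001]
ft_force: [-4.4, 1.1, 6.6]
grip_width: 0.224
grasp_force: 30.3
```

```bash
python3 s.py
```

```text
25.4 [0.585 0.114 0.189] [-0.     0.991  0.13  -0.001] [-4.416  1.062  6.63 ] [0.221 0.892 0.752] 0.224 [0.172 0.421 1.721 0.    1.    1.482]
```

drive_tool([
  [[0,0,0,-0.7,0]],
])

```text
t: 25.48
position: [0.5849, 0.1138, 0.1891]
tool_rot: [-0.0, 0.996, 0.094, -0.001]
ft_force: [-4.4, 2.8, 7.5]
grip_width: 0.231
grasp_force: 30.4
```

```bash
python3 s.py
```

```text
25.48 [0.585 0.114 0.189] [-0.     0.996  0.094 -0.001] [-4.374  2.786  7.52 ] [0.268 0.879 0.809] 0.231 [0.172 0.421 1.721 0.    1.    1.555]
```

drive_tool([
  [[0,0,0,-0.7,0]],
])

```text
t: 25.57
position: [0.5851, 0.1137, 0.1891]
tool_rot: [0.0, 0.998, 0.057, -0.0]
ft_force: [-4.9, 0.8, 7.5]
grip_width: 0.223
grasp_force: 30.0
```

```bash
python3 s.py
```

```text
25.57 [0.585 0.114 0.189] [ 0.     0.998  0.057 -0.   ] [-4.852  0.815  7.549] [0.164 0.866 0.036] 0.223 [0.172 0.421 1.721 0.    1.    1.629]
```

drive_tool([
  [[0,0,0,-0.7,0]],
])

```text
t: 25.65
position: [0.585, 0.1137, 0.1891]
tool_rot: [-0.0, 1.0, 0.02, -0.0]
ft_force: [-4.4, 1.5, 6.6]
grip_width: 0.229
grasp_force: 30.0
```

```bash
python3 s.py
```

```text
25.65 [0.585 0.114 0.189] [-0.    1.    0.02 -0.  ] [-4.422  1.511  6.621] [0.359 0.828 0.169] 0.229 [0.172 0.421 1.721 0.    1.    1.703]
```

The second click is just as distinct, with the torque dropping from 0.81 to 0.04 about 1.1 rad after the first, so the slip now has margin. I'll release at this low torque and retreat.

drive_tool([
  [[0,0,0,0,0],[0,0,0,0,0],[0,0,0,0,0],[0,0,0,0,0.8],[0,0,0,0,0.8],[0,0,0,0,0.8],[0,0,0,0,0.8],[0,0,0,0,0.8],[0,0,0,0,0.8],[0,0,0,0,0.8]],
])

```text
t: 26.48
position: [0.5856, 0.1133, 0.1886]
tool_rot: [0.0, 1.0, 0.021, -0.0]
ft_force: [-0.7, 0.1, -0.1]
grip_width: 0.72
grasp_force: 0.0
```

drive_tool([
  [[0,0,1,0,0.8],[0,0,1,0,0.8],[0,0,1,0,0.8],[0,0,1,0,0.8],[0,0,1,0,0.8],[-1,-1,0,0,0.8],[-1,-1,0,0,0.8],[-1,-1,0,0,0.8],[-1,-1,0,0,0.8],[-1,-1,0,0,0.8]],
])

```text
t: 27.32
position: [0.4845, 0.0127, 0.2887]
tool_rot: [0.0, 1.0, 0.022, 0.0]
ft_force: [-0.3, -0.7, 0.7]
grip_width: 0.801
grasp_force: 0.0
```

drive_tool([
  [[-1,-1,0,0,0.8],[-1,-1,0,0,0.8],[0,-1,0,0,0.8],[0,-1,0,0,0.8],[0,0,0,0,0.8],[0,0,0,0,0.8]],
])

```text
t: 27.82
position: [0.4456, -0.0671, 0.2888]
tool_rot: [-0.0, 1.0, 0.02, 0.0]
ft_force: [0.5, 0.7, -0.5]
grip_width: 0.798
grasp_force: 0.0
```

```bash
python3 s.py; python3 - <<'E'
from h import *
f=manip.grab_frame("top");X=cloud(f)
cv2.imwrite("pics/top4.png",cv2.resize(f["pixels"][110:260,170:340],None,fx=4,fy=4,interpolation=cv2.INTER_CUBIC))
m=inbox(X,[.49,.05,.195],[.72,.25,.23]);k,l,st,c=cv2.connectedComponentsWithStats(m.astype(np.uint8))
for i in range(1,k):
    if st[i,4]>8: q=X[l==i];print(st[i,4],q.min(0).round(3),q.max(0).round(3),cv2.minAreaRect(q[:,:2].astype(np.float32)))
E
```

```text
27.82 [ 0.446 -0.067  0.289] [-0.    1.    0.02  0.  ] [ 0.536  0.728 -0.453] [ 0.031  0.004 -0.03 ] 0.798 [-0.176  0.078  1.93   0.     1.134  1.354]
257 [0.551 0.085 0.197] [0.617 0.138 0.222] ((0.5848196744918823, 0.11180563271045685), (0.07225307822227478, 0.01993909291923046), 33.505428314208984)
53 [0.501 0.077 0.196] [0.516 0.093 0.225] ((0.508277952671051, 0.08501845598220825), (0.016544293612241745, 0.015301614999771118), 88.58248138427734)
```

View pics/top4.png

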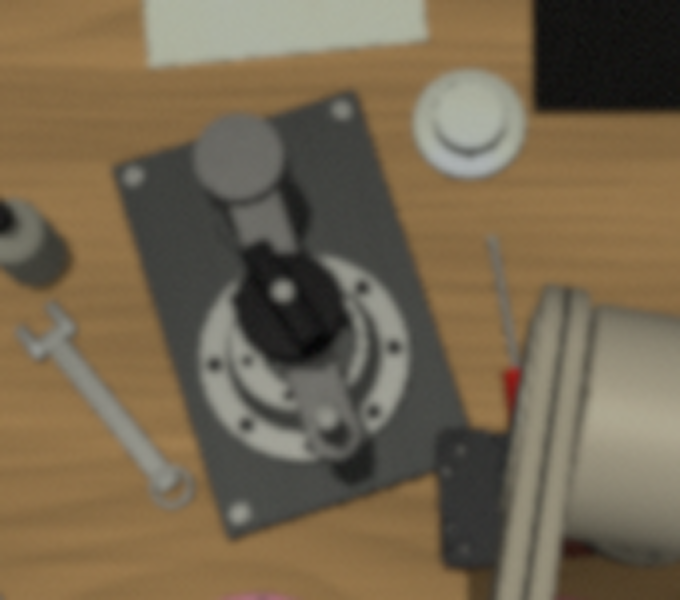

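The final view shows the arm still home, the pin unchanged at (325,415), and the housing and bystanders in place. The knob came to rest 0.77 rad, one clutch step, beyond its previous rest, so it is safely past the first click. Handing in.

```bash
python3 -c "
from cell import manip
print(manip.job_done())"
```

```text
the job is handed in; nothing more can be done
None
```

I handed the job in after about 28 s: the clamp arm is home against its stop, the clutch clicked twice (the second for margin, after the knob sprang back), and the gripper is clear. In the last picture the housing looks unmoved, and so do the bystanders in view. I couldn't measure the pad force directly, and the hand-in returned no verdict.

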